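# Brush out the rinse cups and set them to dry

### The arm

A 6-joint arm with a two-finger parallel gripper is mounted at the origin on the work surface. World frame = base frame: x ahead of the robot, y to its left, z up, the work surface at z = 0. Lengths are in m, angles in rad, forces in N, time in s.
With the tool pointing down it reaches from about 0.325 to 0.85 m from the base axis. Payload 15.5 kg.
Tool frame: the origin (TCP) lies at the very end of the fingers, on their centre line; the grasp point (between the pads) lies 19 mm behind it; x points along the fingers, y is the direction in which the jaws open and shut, and the axes are right-handed (so a half turn about x gives the same grasp; the last joint's range is limited). The gripper opens to 91 mm and grips with 3 to 60 N. Pads are 32 mm wide; open, the fingers measure 118 mm over their backs; the gripper's body (76 mm by 178 mm) begins 60 mm behind the grasp point.
Start: joints at [1.183, 0.494, 1.345, -0, 1.302, -0.096], TCP at [0.18, 0.599, 0.214] pointing down, gripper open.
Joint ranges: [-2.91, 2.91], [-0.82, 2.16], [0.22, 2.67], [-1.22, 4.37], [0.12, 2.79], [-3.08, 3.08]. Speed limits (rad/s): [1.89, 1.89, 2.57, 3.01, 3.01, 3.01].

### API

Orientations are given as a rotation vector (axis times angle).
In Python, from rig import r, optics gives the robot as it stands.
- The arm moves only by the tool jog_arm, never from a script. Its arguments are lists of equal length, an entry for each row: "travel": the shift along the tool's x, y, z in mm, a list of three; "twist": the turn about the tool's x in rad. In form: {"travel": [[dx, dy, dz], ...], "twist": [twist, ...]}. A call has exactly 10 rows; each row is the pose to reach, as a shift and turn from the pose measured when the call began, along the tool's axes at that moment; what a row does not reach only later rows make up. A row lasts 1/10 s, in which the tool goes at most 50 mm and 8.59 degrees, less where a joint would pass 70% of its speed; a pose out of reach is approached as far as the arm can. A call with a gripper value outside its range is refused whole. "fingers" is the opening, from 0 (shut) to 1 (fully open), set as the call begins (left out, the last holds). The fingers move at their own pace and stop on an object; "grip_force" is the grip in N (left out, the last holds). Time passes only in rows, so rows that repeat a pose let the fingers close, or fill a call up. It gives the time, the measured TCP pose, the force and the opening at its end, in the units of the state.
- r.observe(): the state, without advancing time (a new reading comes with each control period).
- optics.capture(name): name is "scene" or "top"; returns a dict with "frame" (400x640x3 uint8, red, green, blue), "mtx" (3x3 intrinsics, pixels), "origin" and "orientation" of the camera in the world. Camera axes: x right, y up, looking along -z (the intrinsics and any distortion apply to the point x, -y, -z); pixel columns grow to the right and rows downward; lengths in m; the calibration is good to about 2 mm. A picture is of the moment at which its call begins. There is no depth.
- r.close_job(): hands the job in, once; it reports no verdict.
The state is a dict: "time": time; "qpos": joint angles; "dq": joint speeds; "effort": joint torques, N m; "tool_pos": TCP position; "tcp_rot": TCP orientation; "ft_force": force on the tool from outside, world axes, zero at the start; "torque": the same for the moment, N m; "gripper_width": finger opening in m.
Only numpy, scipy, OpenCV 4.12 (cv2) and the standard library are available. Lean on these libraries where they do the work, as an engineer would, in place of code of your own. Each camera call takes 0.05 s, during which the arm holds its last target. There are 200 camera calls.

### The job

Brush out the rinse cups with the long brush, cleanest first (white, then yellow, then red; one may be missing): in each, push the brush down to the bottom, draw it up to the mouth and push it to the bottom again. When all are brushed, set every cup gently down upright, wholly on the steel warming plate, and only then turn the plate's knob so that its white pointer points at the red mark. Leave the brush standing in its holder and the other things on the bench where they are.

Things in the scene. Friction and masses are not known exactly. Their poses are not given: they have to be found in the camera images.
- brush: Long bottle brush that stands upright, bristles down, in its holder: 200 mm long overall. Round bristle head 36 mm diameter from 0 to 85 mm (behaves as a rigid cylinder), steel stem 8 mm diameter, round orange handle 18 mm diameter from 115 to 200 mm. 70 g. Origin: centre of the lower end; z along the brush towards the handle.
- brush_tip (a point): Centre of the brush's lower (bristle) end, same point as the brush's origin.
- brush_grip (a point): Point on the brush's axis inside the orange handle, 170 mm above the lower end (30 mm below the handle's top): good place to grip from above.
- holder: Fixed round aluminium brush holder, 70 mm tall, open at the top: inside 44 mm diameter, flaring over the top 16 mm to about 60 mm at the mouth; floor at 6 mm; rubber foot 84 mm diameter. The brush, put away, stands in it with its lower end on the floor. Origin: centre of the underside; z up.
- cup_white: A round, straight, open white enamelled steel cup, standing upright: 58 mm outside diameter, 78 mm tall, walls 4 mm (50 mm inside), floor 8 mm thick, about 220 g. Origin: centre of the underside; z up, out of the mouth. May be absent (then None).
- cup_yellow: A round, straight, open yellow enamelled steel cup, standing upright: 58 mm outside diameter, 78 mm tall, walls 4 mm (50 mm inside), floor 8 mm thick, about 220 g. Origin: centre of the underside; z up, out of the mouth. May be absent (then None).
- cup_red: A round, straight, open red enamelled steel cup, standing upright: 58 mm outside diameter, 78 mm tall, walls 4 mm (50 mm inside), floor 8 mm thick, about 220 g. Origin: centre of the underside; z up, out of the mouth. May be absent (then None).
- plate: Fixed warming plate: flat rectangular steel plate, 170 mm along its x, 300 mm along its y, top surface 25 mm above the bench, room for all cups in a row along y. A blue control box (75 mm along x, 170 mm along y, 55 mm tall) joins its -x edge (centre at x = -122.5 mm) and carries the knob. Origin: centre of the plate's underside, on the bench; z up.
- plate_top (a point): Centre of the plate's steel top surface.
- knob (a joint): Angle of the control box's knob in rad, 0 to 2.8, growing clockwise seen from above; turns easily (about 0.03 N m) and stays where it is left. At 0 the white pointer points along the plate's +y; at pi/2 along the plate's +x.
- knob_grip (a point): On the knob's vertical axis, at the height to grip it, 31 mm above the knob's base. The knob is a black disc 44 mm diameter, 8 mm thick, with an upright bar grip 42 mm long, 14 mm wide, its top 40 mm above the base. The point's x axis runs along the bar towards the white pointer end, z up.
- knob_pointer (a point): Outer end of the white pointer line, on top of the bar grip, 22 mm from the knob's axis.
- mark: Red mark painted on the control box beside the knob, at a different angle each time. Origin: on the knob's axis at the top of the control box; its x axis points from the knob's axis to the red mark.
- mark_tip (a point): Centre of the red mark (13 x 7 mm), 30 mm from the knob's axis.
- spool: Bystander: reel of solder, 44 mm diameter, 34 mm tall. Origin: centre of the underside.
- phone: Bystander: opened phone lying flat, 70 x 146 x 8 mm. Origin: centre of the underside.
- screwdriver: Bystander: blue screwdriver lying down, 160 mm long, 26 mm thick. Origin: under its middle.
- battery: Bystander: flat white phone battery, 50 x 65 x 6 mm. Origin: centre of the underside.
- spudger: Bystander: blue plastic pry bar, 12 x 150 x 6 mm. Origin: centre of the underside.
There are look-alikes about, which are no part of the job. There is more than one size of the brush; the job needs the middle-sized.

How it is judged:
By the outcome, as a careful person would: the job done as asked, in the order asked, and still so for the second after the job is handed in, with the robot touching nothing.
Of cup_white, cup_yellow, cup_red only 2 to 3 are there at a start; the rules pass over those that are not, and their reading is None.
At some moment in a run one of cup_white, cup_yellow, cup_red may be knocked a few centimetres aside while the robot is not near it.
It also fails if it takes over 210 s, if anything falls off the work surface, if the arm or the gripper's body presses on something with over 40 N, if the wrist force passes 120 N, or if a joint passes its speed limit or range.

## Working session

There is one attempt and no reset: what is moved stays moved. The work goes in short steps, Python scripts to look and compute and a tool call to move; the robot and the scene stay as the last step left them, time stands still between calls to the robot, and variables do not carry over. Pictures are saved under pics/ and viewed, about 12 in all and at most 16, crops included, and the job is handed in when it is done.

Besides the shell and the picture viewer there is one more tool, called after "Emit:" by a JSON object that holds its "api" and its "payload". jog_arm: Moves the arm, as the interface text tells. Its arguments: {"type":"object","properties":{"travel":{"type":"array","items":{"type":"array","items":{"type":"number"}}},"twist":{"type":"array","items":{"type":"number"}},"fingers":{"type":"number"},"grip_force":{"type":"number"}},"required":["travel","twist"]}

```bash
ls; mkdir -p pics; python3 - <<'E'
from rig import r, optics
import cv2
print(r.observe())
for n in("scene","top"):
    c=optics.capture(n); cv2.imwrite(f"pics/{n}0.png",c["frame"][:,:,::-1]); print({k:v for k,v in c.items() if k!="frame"})
E
```

```text
pics
{'time': 0.0, 'qpos': array([ 1.18351664e+00,  4.94150335e-01,  1.34613860e+00, -1.76114224e-05,
        1.30249510e+00, -9.55036681e-02]), 'dq': array([-0.00097575, -0.00062546, -0.00131513,  0.00096078,  0.00011352,
        0.00038216]), 'effort': array([ 2.79766482e-04, -8.78823853e+01, -3.81865919e+01,  7.07449391e-02,
        5.31731837e-02, -1.53922615e-04]), 'tool_pos': array([0.17964323, 0.59822666, 0.21335616]), 'tcp_rot': array([ 0.22810374,  1.55890578, -0.22993264]), 'ft_force': array([-0.70991899, -1.03293029,  0.50404121]), 'torque': array([-0.00741538,  0.03257264, -0.00394765]), 'gripper_width': 0.09116997294017047}
{'mtx': array([[399.41883135,   0.        , 314.70860741],
       [  0.        , 399.41883135, 203.21503811],
       [  0.        ,   0.        ,   1.        ]]), 'origin': array([ 1.08186131, -0.2512381 ,  0.81815245]), 'orientation': array([0.6932841 , 0.38012873, 0.9829424 ])}
{'mtx': array([[377.03586111,   0.        , 316.74222285],
       [  0.        , 377.03586111, 191.08436886],
       [  0.        ,   0.        ,   1.        ]]), 'origin': array([0.42206819, 0.11863768, 1.24192327]), 'orientation': array([ 0.05907646, -0.10510496, -1.58589745])}
```

View pics/scene0.png

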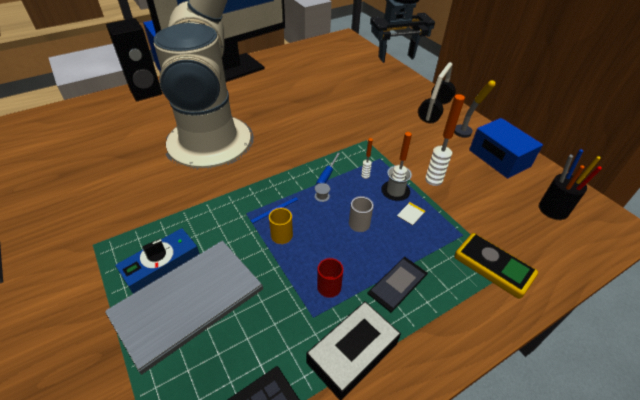

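View pics/top0.png

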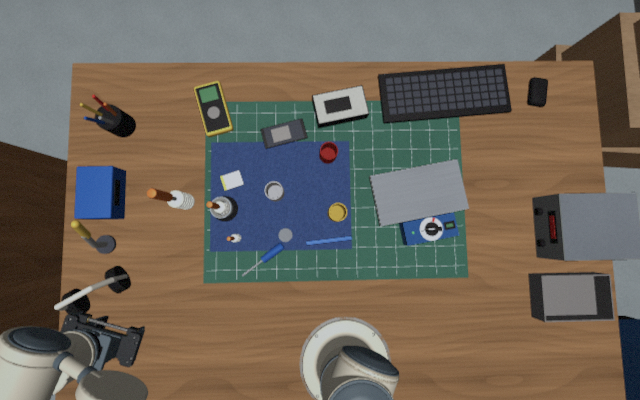

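```bash
cat > h.py <<'E'
import numpy as np, cv2
from scipy.spatial.transform import Rotation as R
def ray(c,u,v):
    m=c["mtx"]; d=np.array([(u-m[0,2])/m[0,0],-(v-m[1,2])/m[1,1],-1.])
    return np.asarray(c["origin"]),R.from_rotvec(c["orientation"]).apply(d)
def onz(c,u,v,z):
    o,d=ray(c,u,v); return o+d*(z-o[2])/d[2]
def proj(c,p):
    q=R.from_rotvec(c["orientation"]).inv().apply(np.asarray(p,float)-c["origin"]); m=c["mtx"]
    return np.stack([m[0,2]+m[0,0]*q[...,0]/-q[...,2], m[1,2]+m[1,1]*q[...,1]/q[...,2]],-1)
def tri(c1,p1,c2,p2):
    o1,d1=ray(c1,*p1);o2,d2=ray(c2,*p2)
    s=np.linalg.lstsq(np.stack([d1,-d2],1),o2-o1,rcond=None)[0]
    a,b=o1+s[0]*d1,o2+s[1]*d2
    return (a+b)/2,np.linalg.norm(a-b)
E
python3 - <<'E'
from rig import r, optics
import cv2
from h import *
c=optics.capture("top"); f=c["frame"][:,:,::-1]
cv2.imwrite("pics/topc.png",cv2.resize(f[100:290,200:475],None,fx=2.9,fy=2.9,interpolation=cv2.INTER_CUBIC))
s=optics.capture("scene"); f=s["frame"][:,:,::-1]
cv2.imwrite("pics/scc.png",cv2.resize(f[125:370,100:460],None,fx=2.2,fy=2.2,interpolation=cv2.INTER_CUBIC))
E
```

```text
(no output)
```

View pics/topc.png

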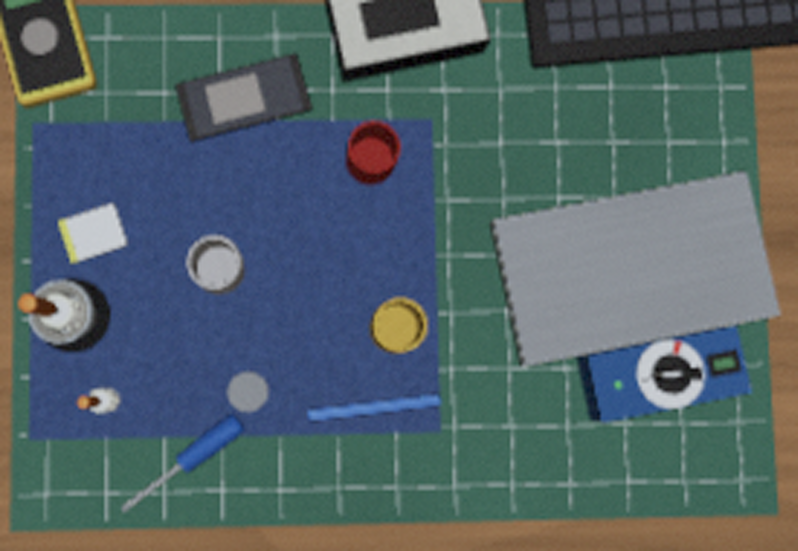

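View pics/scc.png

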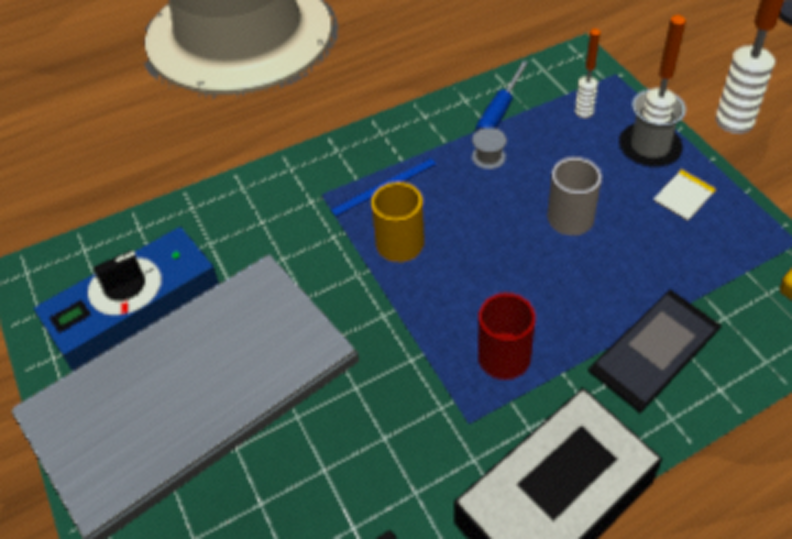

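```bash
python3 - <<'E'
from rig import r, optics
from h import *
t=optics.capture("top"); s=optics.capture("scene")
T=lambda u,v:(200+(u+.5)/2.9-.5,100+(v+.5)/2.9-.5)
S=lambda u,v:(100+(u+.5)/2.2-.5,125+(v+.5)/2.2-.5)
for n,a,b,z in [("white",(215,262),(576,179),.078),("yellow",(400,325),(398,202),.078),("red",(373.5,148),(507,313),.078),("brushtop",(26,302),(678,20),.206),("knob",(674,373),(121,270),.095),("holdermouth",(63,309),(659,107),.07),("holderfoot",(74,317),(651,143),.006)]:
    print(n,onz(t,*T(*a),z).round(4),onz(s,*S(*b),z).round(4),*tri(t,T(*a),s,S(*b)))
print("plate",[onz(t,*T(*a),.025)[:2].round(3) for a in [(492,220),(748,173),(779,315),(523,364)]],[onz(s,*S(*a),.025)[:2].round(3) for a in [(267,257),(357,353),(86,536),(15,412)]])
print("mark",onz(t,*T(677,348),.055),onz(s,*S(125,309),.055))
print("spudger/spool etc",[onz(t,*T(*a),.0)[:2].round(3) for a in [(310,415),(438,400),(248,392),(98,400),(92,232),(240,100)]])
a=t["frame"][205:255,395:465,::-1];b=s["frame"][225:300,110:205,::-1]
b=cv2.resize(b,None,fx=5,fy=5,interpolation=2);a=cv2.resize(a,(int(375*1.4)//2*1,375),interpolation=2) if 0 else cv2.resize(a,None,fx=4.5,fy=4.5,interpolation=2)
W=np.zeros((375,475+a.shape[1],3),np.uint8);W[:,:475]=b;W[:a.shape[0],475:]=a;cv2.imwrite("pics/knob.png",W)
E
```

```text
white [0.549  0.2164 0.078 ] [0.5549 0.2129 0.078 ] [0.5498585  0.21709384 0.07109162] 0.00038914962285086505
yellow [0.4784 0.0201 0.078 ] [0.4824 0.0197 0.078 ] [0.47896736 0.02044715 0.0741861 ] 0.0015150380995533085
red [0.6707 0.0443 0.078 ] [0.6703 0.0451 0.078 ] [0.67063458 0.04452918 0.07880565] 0.0005163031203215478
brushtop [0.4998 0.3834 0.206 ] [0.5012 0.3804 0.206 ] [0.49952994 0.38323451 0.20398625] 0.0015335979854361342
knob [ 0.4222 -0.2664  0.095 ] [ 0.4354 -0.2727  0.095 ] [ 0.42194982 -0.27244086  0.07941855] 0.0016026870400005363
holdermouth [0.5019 0.3789 0.07  ] [0.5007 0.3814 0.07  ] [0.50216407 0.37893813 0.07217553] 0.0012611943771405883
holderfoot [0.4971 0.3808 0.006 ] [0.5007 0.3814 0.006 ] [0.49804127 0.38247859 0.0030075 ] 0.0025954174893448663
plate [array([ 0.598, -0.091]), array([ 0.648, -0.387]), array([ 0.485, -0.413]), array([ 0.435, -0.121])] [array([ 0.438, -0.128]), array([ 0.604, -0.095]), array([ 0.651, -0.384]), array([ 0.493, -0.412])]
mark [ 0.44930894 -0.28451523  0.055     ] [ 0.4519348  -0.28438034  0.055     ]
spudger/spool etc [array([0.383, 0.117]), array([ 0.397, -0.028]), array([0.41 , 0.187]), array([0.404, 0.355]), array([0.594, 0.362]), array([0.746, 0.193])]
```

View pics/knob.png

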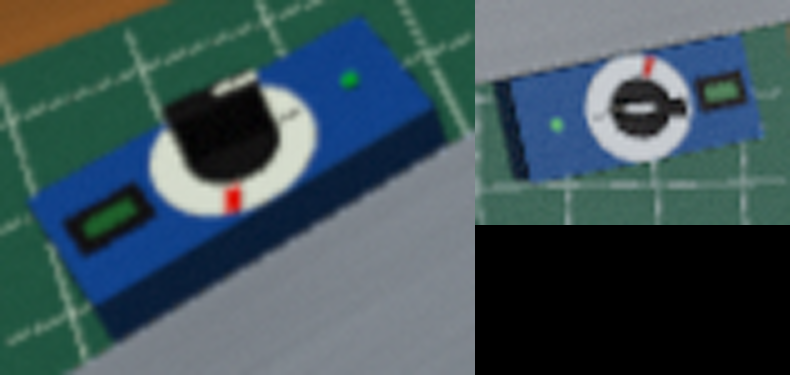

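```bash
cat >> h.py <<'E'
def to_tool(st,dw):  # world shift (m) -> tool axes mm
    return (R.from_rotvec(st["tcp_rot"]).inv().apply(dw)*1000).round(1)
def go(st,p): return to_tool(st,np.asarray(p)-st["tool_pos"])
E
python3 - <<'E'
from rig import r, optics
from h import *
st=r.observe(); print(R.from_rotvec(st["tcp_rot"]).as_matrix().round(3))
t=optics.capture("top"); s=optics.capture("scene")
print("big", onz(t,188,200,0),tri(t,(152,193),s,(459,98)), "small",tri(t,(228,238),s,(370,140)))
print(go(st,[.5005,.3815,.26]),go(st,[.5005,.3815,.157]))
E
```

```text
[[-0.     0.288  0.958]
 [-0.     0.958 -0.288]
 [-1.    -0.    -0.   ]]
big [0.52889967 0.50317338 0.        ] (array([0.52399529, 0.50641195, 0.28242068]), np.float64(0.0006077593269658439)) small (array([0.40449147, 0.34359344, 0.13638025]), np.float64(0.002032178977358034))
[ -46.3 -115.6  369.6] [  56.7 -115.5  369.6]
```

Emit:
{"api": "jog_arm", "payload": {"travel": [[-30,0,0],[-46,-12,40],[-46,-25,80],[-46,-39,125],[-46,-53,170],[-46,-68,215],[-46,-81,260],[-46,-93,300],[-46,-105,340],[-46,-115.6,369.6]], "twist": [0,0,0,0,0,0,0,0,0,0], "fingers": 1}}

```text
time: 1.4
tool_pos: [0.5025, 0.3799, 0.2598]
tcp_rot: [0.23, 1.558, -0.23]
ft_force: [0.0, 0.5, -0.2]
gripper_width: 0.0915
```

```bash
python3 - <<'E'
from rig import r, optics
from h import *
st=r.observe(); print(st["time"],st["tool_pos"],st["ft_force"],st["gripper_width"],go(st,[.5005,.3815,.157]))
E
```

```text
1.4 [0.50252559 0.37988019 0.2598268 ] [ 0.02037112  0.52268438 -0.21383368] 0.09153591388478735 [102.8   1.   -2.4]
```

Emit:
{"api": "jog_arm", "payload": {"travel": [[15,1,-2.4],[35,1,-2.4],[55,1,-2.4],[75,1,-2.4],[90,1,-2.4],[98,1,-2.4],[103,1,-2.4],[103,1,-2.4],[103,1,-2.4],[103,1,-2.4]], "twist": [0,0,0,0,0,0,0,0,0,0]}}

```text
time: 2.4
tool_pos: [0.5009, 0.3818, 0.1576]
tcp_rot: [0.23, 1.557, -0.229]
ft_force: [0.8, -0.1, -0.3]
gripper_width: 0.0907
```

Emit:
{"api": "jog_arm", "payload": {"travel": [[0,0,0],[0,0,0],[0,0,0],[0,0,0],[0,0,0],[0,0,0],[0,0,0],[0,0,0],[0,0,0],[0,0,0]], "twist": [0,0,0,0,0,0,0,0,0,0], "fingers": 0, "grip_force": 40}}

```text
time: 3.4
tool_pos: [0.5008, 0.3817, 0.1575]
tcp_rot: [0.23, 1.557, -0.229]
ft_force: [0.1, -0.9, -1.0]
gripper_width: 0.0173
```

Emit:
{"api": "jog_arm", "payload": {"travel": [[-5,0,0],[-15,0,0],[-25,0,0],[-38,0,0],[-50,0,0],[-65,0,0],[-80,0,0],[-92,0,0],[-100,0,0],[-100,0,0]], "twist": [0,0,0,0,0,0,0,0,0,0]}}

```text
time: 4.4
tool_pos: [0.5011, 0.3819, 0.2588]
tcp_rot: [0.231, 1.556, -0.228]
ft_force: [-0.1, 0.1, -0.6]
gripper_width: 0.0175
```

```bash
python3 - <<'E'
from rig import r, optics
from h import *
s=optics.capture("scene"); t=optics.capture("top")
st=r.observe(); print(st["time"],st["tool_pos"],st["ft_force"],st["gripper_width"])
p=st["tool_pos"]; tip=p+[0,0,.019-.170]
print("tip exp",tip,proj(s,tip),proj(s,tip+[0,0,.085]),proj(t,tip))
u,v=proj(s,tip).astype(int)
a=s["frame"][v-110:v+40,u-60:u+60,::-1]
a=cv2.resize(a,None,fx=4,fy=4,interpolation=2)
cv2.imwrite("pics/b1.png",a); print(u-60,v-110)
E
```

```text
4.5 [0.50058256 0.3816089  0.25723443] [-0.25008269  0.29971718 -0.71842493] 0.017383572249186418
tip exp [0.50058256 0.3816089  0.10623443] [401.49686898 163.41998189] [407.09429642 138.23640154] [217.78176676 205.91153974]
341 53
```

View pics/b1.png

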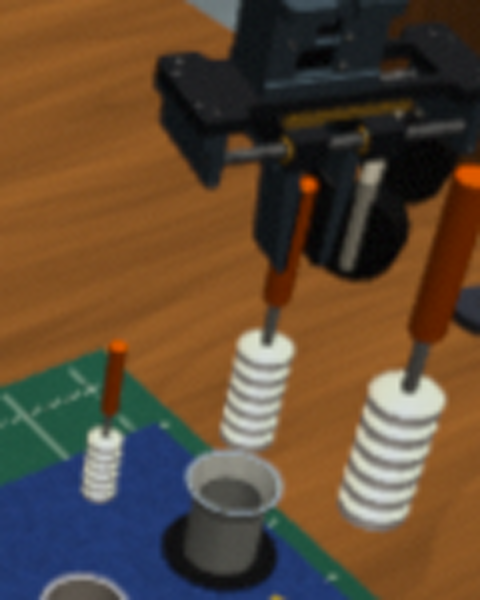

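```bash
cat >> h.py <<'E'
from scipy.optimize import minimize
def fitcircles(c,gray,p,circles,rng=.010):
    """refine xy of concentric circles [(radius,z)] by edge strength"""
    g=cv2.GaussianBlur(gray.astype(np.float32),(0,0),.8)
    m=np.hypot(cv2.Sobel(g,5,1,0),cv2.Sobel(g,5,0,1))
    a=np.linspace(0,2*np.pi,120,endpoint=False); best=(-1,)
    for st,n in((.001,int(rng/.001)),(.00025,4)):
        x0,y0=p if best[0]<0 else best[1:]
        for i in range(-n,n+1):
            for j in range(-n,n+1):
                x,y=x0+i*st,y0+j*st; sc=0
                for rad,z in circles:
                    q=proj(c,np.stack([x+rad*np.cos(a),y+rad*np.sin(a),0*a+z],1)).astype(np.float32)
                    sc+=np.sqrt(cv2.remap(m,q[:,:1],q[:,1:],1)).mean()
                if sc>best[0]: best=(sc,x,y)
    return best
E
python3 - <<'E'
from rig import r, optics
from h import *
s=optics.capture("scene"); t=dict(optics.capture("top")); t["frame"]=cv2.imread("pics/top0.png")[:,:,::-1]
P={"white":(.550,.215),"yellow":(.479,.020),"red":(.6705,.0445)}
for n,p in P.items():
    for nm,c in(("scene",s),("top",t)):
        for ch in (0,):
            g=c["frame"].max(2) if n!="white" else c["frame"][:,:,0]
            print(n,nm,np.round(fitcircles(c,g,p,[(.029,.078),(.025,.078)]),4))
g=t["frame"][:,:,0]; print("holder",np.round(fitcircles(t,g,(.5005,.381),[(.042,.004),(.031,.07)]),4),np.round(fitcircles(s,s["frame"][:,:,0],(.5005,.381),[(.042,.004),(.031,.07)]),4))
st=r.observe();print(go(st,[.5495,.2155,.257]))
E
```

```text
white scene [24.7137  0.5455  0.2198]
white top [25.9664  0.5478  0.2172]
yellow scene [2.12958e+01 4.84200e-01 1.80000e-02]
yellow top [2.16065e+01 4.78500e-01 2.13000e-02]
red scene [18.4227  0.6742  0.0392]
red top [20.9128  0.6695  0.0442]
holder [22.654   0.4995  0.3815] [16.9829  0.4995  0.3785]
[  -0.2 -144.8   94.9]
```

Emit:
{"api": "jog_arm", "payload": {"travel": [[-2,-8,5],[-2,-25,16],[-2,-45,28],[-2,-65,41],[-2,-85,54],[-2,-105,67],[-2,-122,78],[-2,-135,88],[-2,-143.4,93],[-2,-143.4,93]], "twist": [0,0,0,0,0,0,0,0,0,0]}}

```text
time: 5.6
tool_pos: [0.5483, 0.2163, 0.2587]
tcp_rot: [0.23, 1.558, -0.231]
ft_force: [-0.4, 0.1, -0.7]
gripper_width: 0.0175
```

```bash
python3 - <<'E'
from rig import r, optics
from h import *
s=optics.capture("scene"); t=optics.capture("top")
st=r.observe(); p=st["tool_pos"]; print(st["time"],p,st["ft_force"])
print(go(st,[.548,.217,.159]))
for P in ([.548,.217,.078],p+[0,0,-.151],p+[0,0,-.151+.085]): print(proj(s,P),proj(t,P))
a=cv2.resize(s["frame"][140:240,320:420,::-1],None,fx=5,fy=5,interpolation=2)
b=cv2.resize(t["frame"][160:220,245:305,::-1],None,fx=5,fy=5,interpolation=2)
W=np.zeros((500,800,3),np.uint8);W[:,:500]=a;W[:300,500:]=b;cv2.imwrite("pics/w1.png",W)
E
```

```text
5.7 [0.54793406 0.21765306 0.25879648] [-0.12393633  1.16967265 -0.93860393]
[99.8 -0.6  0.2]
[361.27406501 203.8022977 ] [273.60213049 190.34023452]
[362.61220927 195.5070311 ] [272.54138761 189.31556539]
[366.16817864 170.07643247] [269.85598843 185.99865333]
```

View pics/w1.png

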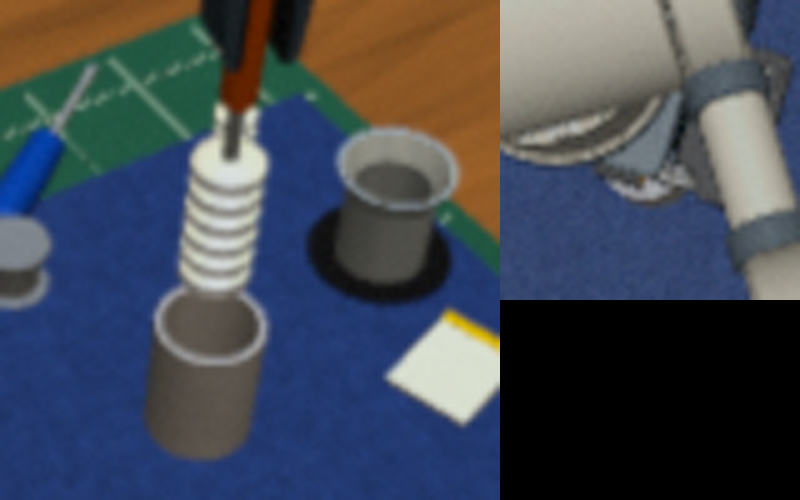

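Emit:
{"api": "jog_arm", "payload": {"travel": [[0,-0.6,2.7],[8,-0.6,2.7],[18,-0.6,2.7],[28,-0.6,2.7],[40,-0.6,2.7],[52,-0.6,2.7],[64,-0.6,2.7],[76,-0.6,2.7],[85,-0.6,2.7],[85,-0.6,2.7]], "twist": [0,0,0,0,0,0,0,0,0,0]}}

```text
time: 6.7
tool_pos: [0.5497, 0.2161, 0.1723]
tcp_rot: [0.229, 1.56, -0.231]
ft_force: [-0.4, 0.4, -1.1]
gripper_width: 0.0176
```

Emit:
{"api": "jog_arm", "payload": {"travel": [[3,0,0],[6,0,0],[9,0,0],[11,0,0],[12,0,0],[13,0,0],[14,0,0],[14,0,0],[14,0,0],[14,0,0]], "twist": [0,0,0,0,0,0,0,0,0,0]}}

```text
time: 7.7
tool_pos: [0.5502, 0.2162, 0.1595]
tcp_rot: [0.23, 1.559, -0.23]
ft_force: [-1.9, -1.1, 13.7]
gripper_width: 0.0173
```

Emit:
{"api": "jog_arm", "payload": {"travel": [[-5,0,0],[-14,0,0],[-24,0,0],[-34,0,0],[-44,0,0],[-54,0,0],[-62,0,0],[-68,0,0],[-70,0,0],[-70,0,0]], "twist": [0,0,0,0,0,0,0,0,0,0]}}

```text
time: 8.7
tool_pos: [0.5502, 0.2162, 0.2296]
tcp_rot: [0.23, 1.559, -0.23]
ft_force: [0.4, 0.2, -0.7]
gripper_width: 0.0174
```

Emit:
{"api": "jog_arm", "payload": {"travel": [[8,0,0],[18,0,0],[28,0,0],[40,0,0],[52,0,0],[60,0,0],[66,0,0],[69,0,0],[70,0,0],[71,0,0]], "twist": [0,0,0,0,0,0,0,0,0,0]}}

```text
time: 9.7
tool_pos: [0.5507, 0.2163, 0.1595]
tcp_rot: [0.23, 1.558, -0.23]
ft_force: [-2.4, -1.3, 19.1]
gripper_width: 0.0171
```

Emit:
{"api": "jog_arm", "payload": {"travel": [[-6,0,0],[-16,0,0],[-28,0,0],[-40,0,0],[-52,0,0],[-64,0,0],[-76,0,0],[-88,0,0],[-97,0,0],[-100,0,0]], "twist": [0,0,0,0,0,0,0,0,0,0]}}

```text
time: 10.7
tool_pos: [0.551, 0.2164, 0.2606]
tcp_rot: [0.23, 1.556, -0.229]
ft_force: [-0.1, -0.1, -1.3]
gripper_width: 0.0174
```

```bash
cat > look.py <<'E'
from rig import r, optics
from h import *
import sys
s=optics.capture("scene"); t=optics.capture("top")
st=r.observe(); p=st["tool_pos"]; print(st["time"],p,st["ft_force"],st["gripper_width"])
P={"white":(.549,.2165),"yellow":(.479,.021),"red":(.6700,.0443)}
for n,q in P.items():
    for nm,c in(("scene",s),("top",t)):
        g=c["frame"].max(2) if n!="white" else c["frame"][:,:,0]
        print(n,nm,np.round(fitcircles(c,g,q,[(.029,.078),(.025,.078)],.02),4))
E
python3 look.py; python3 - <<'E'
from rig import r
from h import *
print(go(r.observe(),[.480,.0205,.258]))
E
```

```text
10.8 [0.55068686 0.21631867 0.25973976] [ 0.87906915 -0.37528991 -1.15923902] 0.017404059002441956
white scene [23.7495  0.548   0.213 ]
white top [21.7305  0.5458  0.2188]
yellow scene [2.13946e+01 4.84200e-01 1.80000e-02]
yellow top [21.1512  0.4785  0.0213]
red scene [18.5623  0.674   0.0393]
red top [21.6657  0.6555  0.0485]
[   1.6 -207.9  -11.1]
```

Emit:
{"api": "jog_arm", "payload": {"travel": [[0,-10,0],[1,-28,-1],[1,-50,-2],[1,-75,-4],[1,-100,-5],[1,-126,-7],[1,-152,-8],[1,-178,-9],[1,-197,-10],[1,-207.6,-10.3]], "twist": [0,0,0,0,0,0,0,0,0,0]}}

```text
time: 11.8
tool_pos: [0.4794, 0.0186, 0.2583]
tcp_rot: [0.231, 1.558, -0.231]
ft_force: [-0.1, 0.2, -0.8]
gripper_width: 0.0173
```

```bash
python3 - <<'E'
from rig import r, optics
from h import *
s=optics.capture("scene"); t=optics.capture("top")
st=r.observe(); p=st["tool_pos"]; print(st["time"],p,st["ft_force"])
print(go(st,[.481,.020,.1595]))
for P in ([.481,.020,.078],p+[0,0,-.1515],[.67,.0443,.078]): print(proj(s,P),proj(t,P))
a=cv2.resize(s["frame"][180:300,250:350,::-1],None,fx=5,fy=5,interpolation=2)
b=cv2.resize(t["frame"][130:230,300:360,::-1],None,fx=5,fy=5,interpolation=2)
W=np.zeros((600,800,3),np.uint8);W[:,:500]=a;W[:500,500:]=b;cv2.imwrite("pics/y1.png",W)
E
```

```text
11.9 [0.48007    0.01921257 0.25850471] [-0.67036847 -0.78377012 -0.54382957]
[99.   1.   0.6]
[280.47121713 216.12359728] [337.61478931 210.91078434]
[279.38659636 208.04529648] [338.68404867 210.71417597]
[329.8101117  267.04790537] [328.45672908 150.91680571]
```

View pics/y1.png

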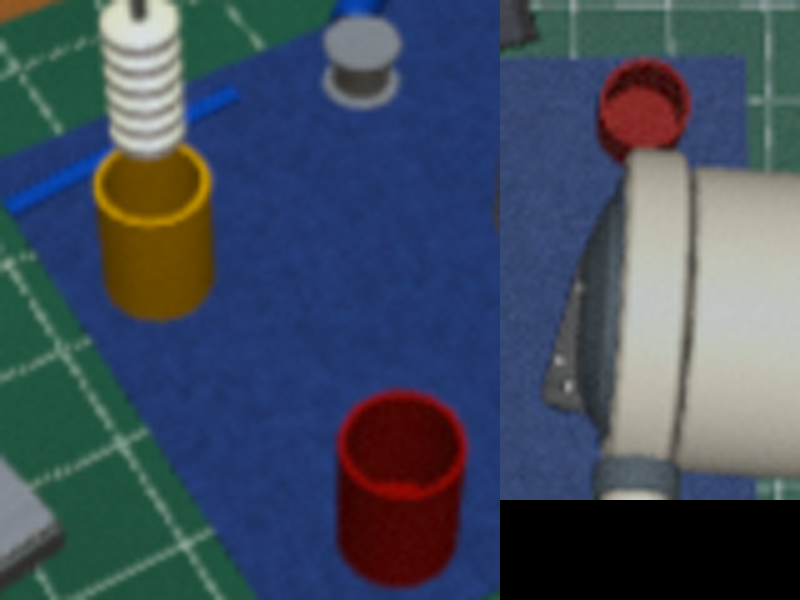

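Emit:
{"api": "jog_arm", "payload": {"travel": [[3,1,0.6],[12,1,0.6],[22,1,0.6],[34,1,0.6],[46,1,0.6],[58,1,0.6],[70,1,0.6],[80,1,0.6],[86,1,0.6],[86,1,0.6]], "twist": [0,0,0,0,0,0,0,0,0,0]}}

```text
time: 12.9
tool_pos: [0.4805, 0.0202, 0.1715]
tcp_rot: [0.231, 1.559, -0.231]
ft_force: [-0.2, 0.8, -0.2]
gripper_width: 0.0176
```

Emit:
{"api": "jog_arm", "payload": {"travel": [[3,0,0],[6,0,0],[9,0,0],[11,0,0],[12,0,0],[13,0,0],[13.5,0,0],[13.5,0,0],[13.5,0,0],[13.5,0,0]], "twist": [0,0,0,0,0,0,0,0,0,0]}}

```text
time: 13.9
tool_pos: [0.4813, 0.0201, 0.1594]
tcp_rot: [0.231, 1.557, -0.231]
ft_force: [-3.3, -0.7, 24.2]
gripper_width: 0.0173
```

Emit:
{"api": "jog_arm", "payload": {"travel": [[-5,0,0],[-14,0,0],[-24,0,0],[-34,0,0],[-44,0,0],[-54,0,0],[-62,0,0],[-68,0,0],[-70,0,0],[-70,0,0]], "twist": [0,0,0,0,0,0,0,0,0,0]}}

```text
time: 14.9
tool_pos: [0.4812, 0.0201, 0.2295]
tcp_rot: [0.231, 1.557, -0.231]
ft_force: [0.5, 0.0, -1.0]
gripper_width: 0.0178
```

Emit:
{"api": "jog_arm", "payload": {"travel": [[8,0,0],[18,0,0],[28,0,0],[40,0,0],[52,0,0],[60,0,0],[66,0,0],[69,0,0],[70,0,0],[71,0,0]], "twist": [0,0,0,0,0,0,0,0,0,0]}}

```text
time: 15.9
tool_pos: [0.482, 0.0201, 0.1594]
tcp_rot: [0.231, 1.555, -0.231]
ft_force: [-5.1, 0.5, 27.5]
gripper_width: 0.0171
```

Emit:
{"api": "jog_arm", "payload": {"travel": [[-6,0,0],[-16,0,0],[-28,0,0],[-40,0,0],[-52,0,0],[-64,0,0],[-76,0,0],[-88,0,0],[-97,0,0],[-100,0,0]], "twist": [0,0,0,0,0,0,0,0,0,0]}}

```text
time: 16.9
tool_pos: [0.482, 0.02, 0.2607]
tcp_rot: [0.231, 1.553, -0.231]
ft_force: [0.0, 0.2, -1.3]
gripper_width: 0.0173
```

```bash
python3 look.py; python3 - <<'E'
from rig import r
from h import *
print(go(r.observe(),[.6715,.044,.258]))
E
```

```text
17.0 [0.481804   0.02008544 0.25981719] [-0.0952062   0.11059871 -0.81146413] 0.017573700363024067
white scene [24.7704  0.5452  0.2198]
white top [25.6515  0.5478  0.2172]
yellow scene [2.24592e+01 4.84500e-01 1.78000e-02]
yellow top [18.1317  0.5     0.042 ]
red scene [18.4504  0.674   0.0393]
red top [20.9023  0.6548  0.0488]
[  2.6  77.9 174.6]
```

Emit:
{"api": "jog_arm", "payload": {"travel": [[2,4,8],[2,12,26],[2,21,46],[2,31,68],[2,41,90],[2,51,113],[2,61,135],[2,70,155],[2,76,170],[2,77.9,174.6]], "twist": [0,0,0,0,0,0,0,0,0,0]}}

```text
time: 18.0
tool_pos: [0.6729, 0.0442, 0.2571]
tcp_rot: [0.231, 1.555, -0.231]
ft_force: [0.7, 0.0, -1.5]
gripper_width: 0.0175
```

```bash
python3 - <<'E'
from rig import r, optics
from h import *
s=optics.capture("scene"); t=optics.capture("top")
st=r.observe(); p=st["tool_pos"]; print(st["time"],p,st["ft_force"])
print(go(st,[.6715,.044,.1595]))
for P in ([.6715,.044,.078],p+R.from_rotvec(st["tcp_rot"]).apply([.1515,0,0])): print(proj(s,P),proj(t,P))
a=cv2.resize(s["frame"][220:320,280:380,::-1],None,fx=5,fy=5,interpolation=2)
cv2.imwrite("pics/r1.png",a)
E
```

```text
18.1 [0.67175172 0.04407182 0.25746453] [ 0.25500287  0.3434964  -1.41676453]
[98.  -0.2 -0.5]
[330.05935652 267.59368864] [328.54176108 150.44643499]
[330.74469264 260.45649531] [329.07118956 148.29370032]
```

View pics/r1.png

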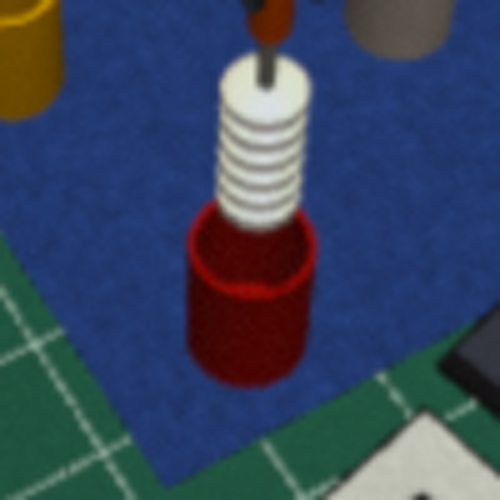

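Emit:
{"api": "jog_arm", "payload": {"travel": [[3,0,-1.5],[12,0,-1.5],[22,0,-1.5],[34,0,-1.5],[46,0,-1.5],[58,0,-1.5],[70,0,-1.5],[80,0,-1.5],[86,0,-1.5],[86,0,-1.5]], "twist": [0,0,0,0,0,0,0,0,0,0]}}

```text
time: 19.1
tool_pos: [0.6702, 0.0445, 0.1705]
tcp_rot: [0.231, 1.557, -0.231]
ft_force: [-0.9, 0.1, -1.1]
gripper_width: 0.0172
```

Emit:
{"api": "jog_arm", "payload": {"travel": [[3,0,0],[6,0,0],[8,0,0],[10,0,0],[11,0,0],[12,0,0],[12.5,0,0],[12.5,0,0],[12.5,0,0],[12.5,0,0]], "twist": [0,0,0,0,0,0,0,0,0,0]}}

```text
time: 20.1
tool_pos: [0.6708, 0.0444, 0.1595]
tcp_rot: [0.231, 1.555, -0.231]
ft_force: [-2.6, 0.8, 14.5]
gripper_width: 0.0175
```

Emit:
{"api": "jog_arm", "payload": {"travel": [[-5,0,0],[-14,0,0],[-24,0,0],[-34,0,0],[-44,0,0],[-54,0,0],[-62,0,0],[-68,0,0],[-70,0,0],[-70,0,0]], "twist": [0,0,0,0,0,0,0,0,0,0]}}

```text
time: 21.1
tool_pos: [0.6706, 0.0445, 0.2296]
tcp_rot: [0.231, 1.555, -0.231]
ft_force: [0.9, 0.5, -0.3]
gripper_width: 0.0176
```

Emit:
{"api": "jog_arm", "payload": {"travel": [[8,0,0],[18,0,0],[28,0,0],[40,0,0],[52,0,0],[60,0,0],[66,0,0],[69,0,0],[70,0,0],[71,0,0]], "twist": [0,0,0,0,0,0,0,0,0,0]}}

```text
time: 22.1
tool_pos: [0.6713, 0.0444, 0.1595]
tcp_rot: [0.231, 1.553, -0.231]
ft_force: [-3.6, 0.1, 13.7]
gripper_width: 0.0173
```

Emit:
{"api": "jog_arm", "payload": {"travel": [[-6,0,0],[-16,0,0],[-28,0,0],[-40,0,0],[-52,0,0],[-64,0,0],[-76,0,0],[-88,0,0],[-97,0,0],[-100,0,0]], "twist": [0,0,0,0,0,0,0,0,0,0]}}

```text
time: 23.1
tool_pos: [0.6712, 0.0444, 0.2607]
tcp_rot: [0.231, 1.552, -0.231]
ft_force: [1.2, 0.0, -0.4]
gripper_width: 0.0175
```

```bash
python3 look.py; python3 - <<'E'
from rig import r
from h import *
print(go(r.observe(),[.56,.30,.262]),go(r.observe(),[.5005,.381,.26]))
E
```

```text
23.2 [0.67090549 0.04442044 0.25980932] [-0.25597475 -0.24155668 -1.12415542] 0.017544381513890456
white scene [24.9323  0.545   0.2192]
white top [24.8418  0.5478  0.2172]
yellow scene [2.13916e+01 4.84200e-01 1.80000e-02]
yellow top [6.5826 0.4588 0.042 ]
red scene [19.3401  0.674   0.039 ]
red top [23.1739  0.6725  0.046 ]
[  -3.   212.4 -180.3] [  -1.3  272.7 -260.7]
```

Emit:
{"api": "jog_arm", "payload": {"travel": [[-1,10,-10],[-1,32,-31],[-1,60,-57],[-1,92,-88],[-1,124,-118],[-1,156,-149],[-1,188,-180],[-1,220,-210],[-1,248,-237],[-1,268,-256]], "twist": [0,0,0,0,0,0,0,0,0,0]}}

```text
time: 24.2
tool_pos: [0.5012, 0.3776, 0.2592]
tcp_rot: [0.23, 1.554, -0.23]
ft_force: [0.4, -0.9, -0.7]
gripper_width: 0.0174
```

Emit:
{"api": "jog_arm", "payload": {"travel": [[0,0,0],[0,0,0],[0,0,0],[0,0,0],[0,0,0],[0,0,0],[0,0,0],[0,0,0],[0,0,0],[0,0,0]], "twist": [0,0,0,0,0,0,0,0,0,0]}}

```text
time: 25.2
tool_pos: [0.5012, 0.3776, 0.2592]
tcp_rot: [0.23, 1.554, -0.23]
ft_force: [-0.2, 0.3, -0.8]
gripper_width: 0.0177
```

```bash
python3 - <<'E'
from rig import r
from h import *
st=r.observe(); Rm=R.from_rotvec(st["tcp_rot"]); tip=st["tool_pos"]+Rm.apply([.1515,0,0])
print(st["tool_pos"],tip,to_tool(st,np.array([.4998,.3815,.006])-tip),Rm.as_matrix()[:,0])
E
```

```text
[0.50122217 0.37762409 0.25920211] [0.50190548 0.37752894 0.10770368] [101.7   3.1  -3.6] [ 4.51031405e-03 -6.28007363e-04 -9.99989631e-01]
```

Emit:
{"api": "jog_arm", "payload": {"travel": [[0,3.1,-3.2],[8,3.1,-3.2],[18,3.1,-3.2],[30,3.1,-3.2],[42,3.1,-3.2],[54,3.1,-3.2],[66,3.1,-3.2],[78,3.1,-3.2],[90,3.1,-3.2],[95,3.1,-3.2]], "twist": [0,0,0,0,0,0,0,0,0,0]}}

```text
time: 26.2
tool_pos: [0.499, 0.3811, 0.1626]
tcp_rot: [0.229, 1.555, -0.23]
ft_force: [0.2, -0.3, -0.6]
gripper_width: 0.0172
```

Emit:
{"api": "jog_arm", "payload": {"travel": [[1,0,0],[2,0,0],[3,0,0],[4,0,0],[5,0,0],[5,0,0],[5,0,0],[5,0,0],[5,0,0],[5,0,0]], "twist": [0,0,0,0,0,0,0,0,0,0]}}

```text
time: 27.2
tool_pos: [0.4991, 0.3811, 0.1576]
tcp_rot: [0.229, 1.555, -0.23]
ft_force: [0.7, 0.4, 0.4]
gripper_width: 0.0171
```

Emit:
{"api": "jog_arm", "payload": {"travel": [[0,0,0],[0,0,0],[0,0,0],[0,0,0],[0,0,0],[0,0,0],[0,0,0],[0,0,0],[0,0,0],[0,0,0]], "twist": [0,0,0,0,0,0,0,0,0,0], "fingers": 1}}

```text
time: 28.2
tool_pos: [0.4991, 0.3811, 0.1576]
tcp_rot: [0.229, 1.555, -0.23]
ft_force: [0.2, 0.3, 0.7]
gripper_width: 0.091
```

Emit:
{"api": "jog_arm", "payload": {"travel": [[-5,0,0],[-15,0,0],[-27,0,0],[-40,0,0],[-53,0,0],[-66,0,0],[-78,0,0],[-89,0,0],[-97,0,0],[-100,0,0]], "twist": [0,0,0,0,0,0,0,0,0,0]}}

```text
time: 29.2
tool_pos: [0.4989, 0.3814, 0.2586]
tcp_rot: [0.229, 1.555, -0.23]
ft_force: [-0.3, -0.5, 0.5]
gripper_width: 0.0909
```

```bash
python3 look.py; python3 - <<'E'
from rig import r,optics
from h import *
st=r.observe(); print(go(st,[.55,.216,.22]),go(st,[.55,.216,.035]),st["qpos"].round(2))
s=optics.capture("scene");cv2.imwrite("pics/s2.png",cv2.resize(s["frame"][110:330,80:460,::-1],None,fx=2.1,fy=2.1,interpolation=2))
E
```

```text
29.3 [0.49878994 0.38132695 0.25783259] [ 0.73997355 -0.3935318  -0.41696611] 0.09132041571301515
white scene [24.7004  0.5455  0.2198]
white top [25.5792  0.5478  0.2172]
yellow scene [2.1351e+01 4.8420e-01 1.8000e-02]
yellow top [2.13731e+01 4.78500e-01 2.13000e-02]
red scene [18.4168  0.674   0.0393]
red top [21.8189  0.6555  0.0485]
[  38.2 -143.5   96.6] [ 223.2 -143.4   95.9] [ 0.56  0.46  1.28 -0.    1.4  -0.72]
```

View pics/s2.png

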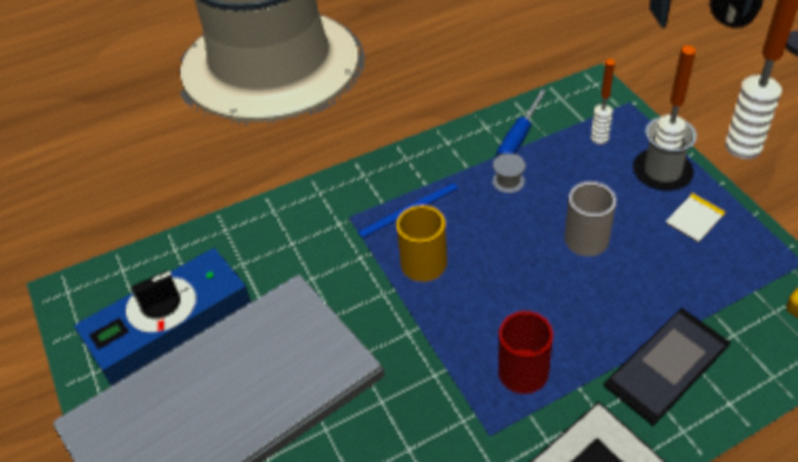

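Emit:
{"api": "jog_arm", "payload": {"travel": [[0,-12,8],[0,-32,21],[0,-55,37],[0,-80,54],[10,-105,71],[22,-126,85],[38,-140,94],[55,-143.5,96.3],[75,-143.5,96.3],[95,-143.5,96.3]], "twist": [0,0,0,0,0,0,0,0,0,0]}}

```text
time: 30.35
tool_pos: [0.5496, 0.2147, 0.1617]
tcp_rot: [0.229, 1.556, -0.232]
ft_force: [-0.0, 0.5, -0.4]
gripper_width: 0.0912
```

```bash
cat > g.py <<'E'
import sys
from rig import r
from h import *
st=r.observe(); print(st["time"],st["tool_pos"].round(4),st["ft_force"].round(1),st["gripper_width"])
a=list(map(float,sys.argv[1:]))
for i in range(0,len(a),3): print(go(st,a[i:i+3]))
E
python3 g.py .5495 .2163 .032
```

```text
30.35 [0.5496 0.2147 0.1617] [-0.   0.5 -0.4] 0.09116521739305672
[129.7   1.7  -0.9]
```

Emit:
{"api": "jog_arm", "payload": {"travel": [[10,1.7,-0.9],[25,1.7,-0.9],[40,1.7,-0.9],[55,1.7,-0.9],[70,1.7,-0.9],[85,1.7,-0.9],[100,1.7,-0.9],[113,1.7,-0.9],[124,1.7,-0.9],[129.7,1.7,-0.9]], "twist": [0,0,0,0,0,0,0,0,0,0]}}

```text
time: 31.35
tool_pos: [0.5492, 0.2161, 0.0311]
tcp_rot: [0.229, 1.557, -0.232]
ft_force: [0.2, 0.3, 0.4]
gripper_width: 0.0914
```

Emit:
{"api": "jog_arm", "payload": {"travel": [[0,0,0],[0,0,0],[0,0,0],[0,0,0],[0,0,0],[0,0,0],[0,0,0],[0,0,0],[0,0,0],[0,0,0]], "twist": [0,0,0,0,0,0,0,0,0,0], "fingers": 0, "grip_force": 35}}

```text
time: 32.35
tool_pos: [0.5495, 0.2162, 0.0315]
tcp_rot: [0.229, 1.556, -0.232]
ft_force: [-0.1, 0.9, 5.3]
gripper_width: 0.0582
```

Emit:
{"api": "jog_arm", "payload": {"travel": [[-5,0,0],[-15,0,0],[-27,0,0],[-40,0,0],[-53,0,0],[-66,0,0],[-80,0,0],[-93,0,0],[-105,0,0],[-110,0,0]], "twist": [0,0,0,0,0,0,0,0,0,0]}}

```text
time: 33.35
tool_pos: [0.5497, 0.2165, 0.143]
tcp_rot: [0.23, 1.555, -0.231]
ft_force: [0.8, 0.4, -2.6]
gripper_width: 0.0584
```

```bash
python3 g.py .561 -.3525 .142 .561 -.3525 .060
```

```text
33.35 [0.5497 0.2165 0.143 ] [ 0.8  0.4 -2.6] 0.05839669944117169
[   2.  -541.4  175.5]
[  84.  -541.4  175.1]
```

Emit:
{"api": "jog_arm", "payload": {"travel": [[0,-12,4],[0,-36,12],[0,-64,21],[0,-94,30],[0,-124,40],[0,-154,50],[0,-184,60],[0,-214,69],[0,-244,79],[0,-274,89]], "twist": [0,0,0,0,0,0,0,0,0,0]}}

```text
time: 34.35
tool_pos: [0.5549, -0.0733, 0.1431]
tcp_rot: [0.23, 1.556, -0.231]
ft_force: [0.3, -0.0, -3.3]
gripper_width: 0.0584
```

Emit:
{"api": "jog_arm", "payload": {"travel": [[0,-28,9],[0,-56,18],[0,-86,28],[0,-116,38],[0,-146,47],[0,-176,57],[0,-206,67],[0,-232,75],[0,-252,82],[0,-262,85]], "twist": [0,0,0,0,0,0,0,0,0,0]}}

```text
time: 35.35
tool_pos: [0.5595, -0.3508, 0.1428]
tcp_rot: [0.231, 1.556, -0.233]
ft_force: [-0.7, 0.1, -2.2]
gripper_width: 0.058
```

```bash
python3 g.py .561 -.3525 .0575; python3 - <<'E'
from rig import r,optics
from h import *
st=r.observe();s=optics.capture("scene");t=optics.capture("top")
M=R.from_euler("z",10,degrees=True).as_matrix();O=np.array([.544,-.254,0])
f=s["frame"].copy();g=t["frame"].copy()
for im,c in((f,s),(g,t)):
    q=proj(c,(M@np.array([[.085,.15,.025],[.085,-.15,.025],[-.085,-.15,.025],[-.085,.15,.025]]).T).T+O)
    print(q.round(1).tolist(), proj(c,O+M@[-.1225,0,.055]),proj(c,[.561,-.3525,.025]))
a=cv2.resize(f[180:380,70:270,::-1],None,fx=2,fy=2,interpolation=2);b=cv2.resize(g[130:260,360:490,::-1],None,fx=3,fy=3,interpolation=2)
W=np.zeros((400,800,3),np.uint8);W[:,:400]=a;W[:390,410:]=b;cv2.imwrite("pics/p1.png",W)
E
```

```text
35.35 [ 0.5595 -0.3508  0.1428] [-0.7  0.1 -2.2] 0.05803787898416334
[85.3 -1.1  1.7]
[[262.9, 284.0], [137.5, 370.7], [103.9, 310.4], [223.0, 239.4]] [156.98533577 254.72950574] [142.84992722 323.98852944]
[[369.4, 174.3], [457.6, 157.5], [469.4, 207.9], [380.1, 225.5]] [430.63863997 227.95032621] [448.8430456  185.49094961]
```

View pics/p1.png

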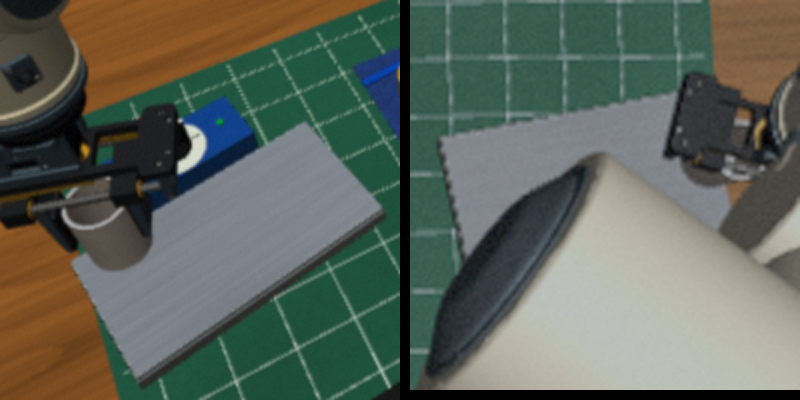

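Emit:
{"api": "jog_arm", "payload": {"travel": [[5,-1,1.7],[15,-1,1.7],[27,-1,1.7],[39,-1,1.7],[50,-1,1.7],[60,-1,1.7],[69,-1,1.7],[75,-1,1.7],[79,-1,1.7],[80,-1,1.7]], "twist": [0,0,0,0,0,0,0,0,0,0]}}

```text
time: 36.45
tool_pos: [0.5611, -0.3513, 0.0625]
tcp_rot: [0.231, 1.556, -0.232]
ft_force: [0.2, 0.1, -1.4]
gripper_width: 0.0585
```

Emit:
{"api": "jog_arm", "payload": {"travel": [[0.5,0,0],[1.2,0,0],[1.9,0,0],[2.6,0,0],[3.3,0,0],[4,0,0],[4.7,0,0],[5.2,0,0],[5.5,0,0],[5.5,0,0]], "twist": [0,0,0,0,0,0,0,0,0,0]}}

```text
time: 37.45
tool_pos: [0.5611, -0.3513, 0.057]
tcp_rot: [0.231, 1.556, -0.232]
ft_force: [0.5, 0.9, -2.7]
gripper_width: 0.0581
```

Emit:
{"api": "jog_arm", "payload": {"travel": [[0.2,0,0],[0.4,0,0],[0.6,0,0],[0.8,0,0],[1.0,0,0],[1.0,0,0],[1.0,0,0],[1.0,0,0],[1.0,0,0],[1.0,0,0]], "twist": [0,0,0,0,0,0,0,0,0,0]}}

```text
time: 38.45
tool_pos: [0.5612, -0.3514, 0.0565]
tcp_rot: [0.231, 1.556, -0.232]
ft_force: [-2.8, 1.4, 6.1]
gripper_width: 0.0582
```

Emit:
{"api": "jog_arm", "payload": {"travel": [[0,0,0],[0,0,0],[0,0,0],[0,0,0],[0,0,0],[0,0,0],[0,0,0],[0,0,0],[0,0,0],[0,0,0]], "twist": [0,0,0,0,0,0,0,0,0,0], "fingers": 1}}

```text
time: 39.45
tool_pos: [0.5611, -0.3514, 0.0565]
tcp_rot: [0.231, 1.556, -0.232]
ft_force: [0.7, -0.3, 0.5]
gripper_width: 0.0915
```

Emit:
{"api": "jog_arm", "payload": {"travel": [[-5,0,0],[-15,0,0],[-27,0,0],[-40,0,0],[-53,0,0],[-66,0,0],[-80,0,0],[-90,0,0],[-97,0,0],[-100,0,0]], "twist": [0,0,0,0,0,0,0,0,0,0]}}

```text
time: 40.45
tool_pos: [0.5611, -0.3514, 0.1573]
tcp_rot: [0.231, 1.555, -0.233]
ft_force: [0.2, -0.4, -0.2]
gripper_width: 0.0915
```

```bash
python3 look.py|grep -v white; python3 g.py .480 .0205 .15 .480 .0205 .032
```

```text
40.55 [ 0.56098318 -0.35126257  0.15668683] [-0.4091836  -0.37715182 -0.41154221] 0.09100178877766964
yellow scene [2.12677e+01 4.84200e-01 1.80000e-02]
yellow top [21.2573  0.4785  0.0213]
red scene [18.3527  0.674   0.0393]
red top [21.7068  0.6555  0.0488]
40.55 [ 0.561  -0.3513  0.1567] [-0.4 -0.4 -0.4] 0.09100178877766964
[   6.   332.1 -185.7]
[ 124.   332.2 -186. ]
```

Emit:
{"api": "jog_arm", "payload": {"travel": [[0,12,-7],[0,36,-20],[0,66,-37],[0,100,-56],[0,134,-75],[0,168,-94],[0,202,-113],[0,236,-132],[0,270,-151],[0,304,-170]], "twist": [0,0,0,0,0,0,0,0,0,0]}}

```text
time: 41.55
tool_pos: [0.4852, -0.0089, 0.1557]
tcp_rot: [0.231, 1.557, -0.232]
ft_force: [0.9, 0.3, -0.9]
gripper_width: 0.0913
```

```bash
python3 g.py .4805 .0205 .032
```

```text
41.55 [ 0.4852 -0.0089  0.1557] [ 0.9  0.3 -0.9] 0.0912912113138177
[123.6  26.8 -13.3]
```

Emit:
{"api": "jog_arm", "payload": {"travel": [[0,14,-7],[0,26.8,-13.3],[15,26.8,-13.3],[32,26.8,-13.3],[50,26.8,-13.3],[68,26.8,-13.3],[86,26.8,-13.3],[102,26.8,-13.3],[115,26.8,-13.3],[123.6,26.8,-13.3]], "twist": [0,0,0,0,0,0,0,0,0,0]}}

```text
time: 42.55
tool_pos: [0.4799, 0.0204, 0.031]
tcp_rot: [0.231, 1.558, -0.233]
ft_force: [0.3, -1.1, -0.6]
gripper_width: 0.0912
```

Emit:
{"api": "jog_arm", "payload": {"travel": [[0,0,0],[0,0,0],[0,0,0],[0,0,0],[0,0,0],[0,0,0],[0,0,0],[0,0,0],[0,0,0],[0,0,0]], "twist": [0,0,0,0,0,0,0,0,0,0], "fingers": 0, "grip_force": 35}}

```text
time: 43.55
tool_pos: [0.4802, 0.0204, 0.0315]
tcp_rot: [0.231, 1.557, -0.233]
ft_force: [-1.7, -1.0, 7.3]
gripper_width: 0.0583
```

Emit:
{"api": "jog_arm", "payload": {"travel": [[-5,0,0],[-15,0,0],[-27,0,0],[-40,0,0],[-53,0,0],[-66,0,0],[-80,0,0],[-93,0,0],[-105,0,0],[-110,0,0]], "twist": [0,0,0,0,0,0,0,0,0,0]}}

```text
time: 44.55
tool_pos: [0.4804, 0.0205, 0.1431]
tcp_rot: [0.231, 1.555, -0.233]
ft_force: [0.6, -0.0, -2.6]
gripper_width: 0.0581
```

```bash
python3 g.py .544 -.253 .142 
```

```text
44.55 [0.4804 0.0205 0.1431] [ 0.6 -0.  -2.6] 0.05814250219387385
[   1.6 -243.1  140.5]
```

Emit:
{"api": "jog_arm", "payload": {"travel": [[0,-10,6],[0,-30,17],[0,-56,32],[0,-86,50],[0,-116,67],[0,-146,84],[0,-176,102],[0,-206,119],[0,-230,133],[0,-242,140]], "twist": [0,0,0,0,0,0,0,0,0,0]}}

```text
time: 45.55
tool_pos: [0.5438, -0.2547, 0.1431]
tcp_rot: [0.232, 1.555, -0.234]
ft_force: [0.4, 0.2, -2.1]
gripper_width: 0.0584
```

```bash
python3 g.py .544 -.253 .0565 
```

```text
45.55 [ 0.5438 -0.2547  0.1431] [ 0.4  0.2 -2.1] 0.05839484424040728
[86.5  1.7 -0.5]
```

Emit:
{"api": "jog_arm", "payload": {"travel": [[5,1.7,0],[15,1.7,0],[27,1.7,0],[39,1.7,0],[50,1.7,0],[60,1.7,0],[69,1.7,0],[75,1.7,0],[79,1.7,0],[81,1.7,0]], "twist": [0,0,0,0,0,0,0,0,0,0]}}

```text
time: 46.55
tool_pos: [0.5445, -0.2532, 0.0618]
tcp_rot: [0.232, 1.556, -0.234]
ft_force: [0.3, -0.0, -2.3]
gripper_width: 0.0583
```

Emit:
{"api": "jog_arm", "payload": {"travel": [[0.5,0,0],[1.2,0,0],[1.9,0,0],[2.6,0,0],[3.3,0,0],[4,0,0],[4.7,0,0],[5.2,0,0],[5.6,0,0],[5.8,0,0]], "twist": [0,0,0,0,0,0,0,0,0,0]}}

```text
time: 47.55
tool_pos: [0.5446, -0.2532, 0.0565]
tcp_rot: [0.232, 1.555, -0.234]
ft_force: [-2.8, 2.2, 10.4]
gripper_width: 0.0581
```

Emit:
{"api": "jog_arm", "payload": {"travel": [[0,0,0],[0,0,0],[0,0,0],[0,0,0],[0,0,0],[0,0,0],[0,0,0],[0,0,0],[0,0,0],[0,0,0]], "twist": [0,0,0,0,0,0,0,0,0,0], "fingers": 0.82}}

```text
time: 48.55
tool_pos: [0.5446, -0.2532, 0.0565]
tcp_rot: [0.232, 1.555, -0.234]
ft_force: [0.7, -0.5, -0.3]
gripper_width: 0.075
```

Emit:
{"api": "jog_arm", "payload": {"travel": [[-5,0,0],[-15,0,0],[-27,0,0],[-40,0,0],[-53,0,0],[-66,0,0],[-80,0,0],[-90,0,0],[-97,0,0],[-100,0,0]], "twist": [0,0,0,0,0,0,0,0,0,0]}}

```text
time: 49.55
tool_pos: [0.5445, -0.2532, 0.1573]
tcp_rot: [0.232, 1.554, -0.234]
ft_force: [0.4, 0.8, -0.3]
gripper_width: 0.075
```

```bash
python3 look.py|grep -v white; python3 g.py .671 .0443 .15
```

```text
49.65 [ 0.54438861 -0.25309509  0.15669461] [ 0.37581802  0.02195102 -0.76808862] 0.07490758914307333
yellow scene [13.1615  0.4688  0.0223]
yellow top [1.14021e+01 4.59800e-01 5.80000e-03]
red scene [18.5042  0.674   0.0393]
red top [21.5492  0.6555  0.0488]
49.65 [ 0.5444 -0.2531  0.1567] [ 0.4  0.  -0.8] 0.07490758914307333
[  6.5 321.4  33.9]
```

Emit:
{"api": "jog_arm", "payload": {"travel": [[0,12,1],[0,36,4],[0,66,7],[0,100,10],[0,136,14],[0,172,18],[0,208,22],[0,244,26],[0,280,30],[0,310,33]], "twist": [0,0,0,0,0,0,0,0,0,0], "fingers": 1}}

```text
time: 50.65
tool_pos: [0.6669, 0.0366, 0.1558]
tcp_rot: [0.232, 1.556, -0.233]
ft_force: [-0.4, -0.8, 0.9]
gripper_width: 0.0914
```

```bash
python3 g.py .671 .0443 .032
```

```text
50.65 [0.6669 0.0366 0.1558] [-0.4 -0.8  0.9] 0.09136112330607038
[123.8   8.7   1.4]
```

Emit:
{"api": "jog_arm", "payload": {"travel": [[0,8.7,1.4],[8,8.7,1.4],[20,8.7,1.4],[36,8.7,1.4],[52,8.7,1.4],[70,8.7,1.4],[86,8.7,1.4],[102,8.7,1.4],[115,8.7,1.4],[123,8.7,1.4]], "twist": [0,0,0,0,0,0,0,0,0,0]}}

```text
time: 51.65
tool_pos: [0.6699, 0.0432, 0.0311]
tcp_rot: [0.232, 1.558, -0.235]
ft_force: [0.1, -0.3, -0.0]
gripper_width: 0.0916
```

Emit:
{"api": "jog_arm", "payload": {"travel": [[0,0,0],[0,0,0],[0,0,0],[0,0,0],[0,0,0],[0,0,0],[0,0,0],[0,0,0],[0,0,0],[0,0,0]], "twist": [0,0,0,0,0,0,0,0,0,0], "fingers": 0, "grip_force": 35}}

```text
time: 52.65
tool_pos: [0.6703, 0.0433, 0.0317]
tcp_rot: [0.232, 1.557, -0.235]
ft_force: [-0.7, -0.1, 6.7]
gripper_width: 0.0568
```

Emit:
{"api": "jog_arm", "payload": {"travel": [[-5,0,0],[-15,0,0],[-27,0,0],[-40,0,0],[-53,0,0],[-66,0,0],[-80,0,0],[-93,0,0],[-105,0,0],[-110,0,0]], "twist": [0,0,0,0,0,0,0,0,0,0]}}

```text
time: 53.65
tool_pos: [0.6707, 0.0435, 0.1433]
tcp_rot: [0.233, 1.555, -0.234]
ft_force: [0.9, 0.4, -2.9]
gripper_width: 0.0569
```

```bash
python3 g.py .527 -.1535 .142 
```

```text
53.65 [0.6707 0.0435 0.1433] [ 0.9  0.4 -2.9] 0.056856191384602725
[   1.2 -230.5  -79.7]
```

```bash
python3 - <<'E'
from rig import r,optics
from h import *
st=r.observe();s=optics.capture("scene");t=optics.capture("top");p=st["tool_pos"]
for P in (p,p+[0,0,-.0315],p+[0,0,-.0315+.078]): print(proj(s,P),proj(t,P))
a=cv2.resize(s["frame"][190:290,280:380,::-1],None,fx=4,fy=4,interpolation=2);b=cv2.resize(t["frame"][110:210,280:380,::-1],None,fx=4,fy=4,interpolation=2)
cv2.imwrite("pics/r2.png",np.hstack([a,b]))
E
```

```text
[330.86616027 249.69195934] [330.02649824 146.0467123 ]
[330.27745497 258.50334901] [329.37333736 148.34737488]
[331.79652835 235.76676523] [331.06029944 142.40530045]
```

View pics/r2.png

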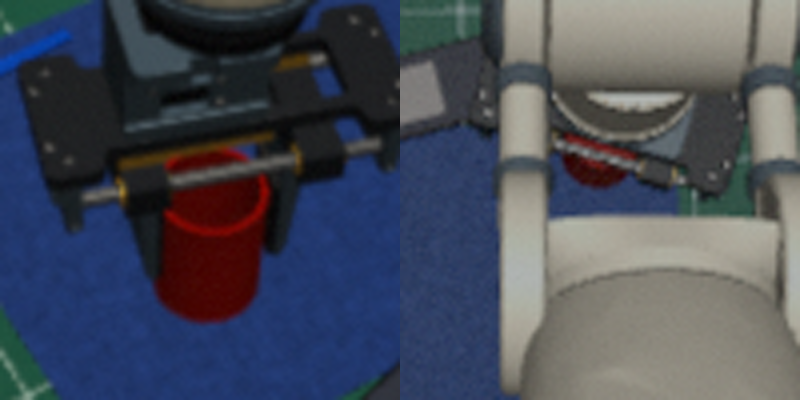

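Emit:
{"api": "jog_arm", "payload": {"travel": [[0,-10,-3],[0,-30,-10],[0,-56,-19],[0,-84,-29],[0,-112,-39],[0,-140,-48],[0,-168,-58],[0,-196,-68],[0,-218,-75],[0,-230,-79.5]], "twist": [0,0,0,0,0,0,0,0,0,0]}}

```text
time: 54.75
tool_pos: [0.5253, -0.1546, 0.142]
tcp_rot: [0.234, 1.557, -0.235]
ft_force: [0.1, 0.1, -2.5]
gripper_width: 0.0564
```

```bash
python3 g.py .5265 -.1535 .0565 
```

```text
54.75 [ 0.5253 -0.1546  0.142 ] [ 0.1  0.1 -2.5] 0.056389867901952814
[85.5  1.4  0.7]
```

Emit:
{"api": "jog_arm", "payload": {"travel": [[5,1.4,0.7],[15,1.4,0.7],[27,1.4,0.7],[39,1.4,0.7],[50,1.4,0.7],[60,1.4,0.7],[69,1.4,0.7],[75,1.4,0.7],[79,1.4,0.7],[80,1.4,0.7]], "twist": [0,0,0,0,0,0,0,0,0,0]}}

```text
time: 55.75
tool_pos: [0.5264, -0.1536, 0.0617]
tcp_rot: [0.234, 1.557, -0.235]
ft_force: [-0.2, 0.6, -2.4]
gripper_width: 0.0561
```

```bash
python3 - <<'E'
from rig import r,optics
from h import *
st=r.observe();s=optics.capture("scene");p=st["tool_pos"];print(p,st["gripper_width"])
for P in (p+[0,0,-.0315],p+[0,0,-.0315+.078]): print(proj(s,P))
a=cv2.resize(s["frame"][170:370,90:290,::-1],None,fx=3,fy=3,interpolation=2)
cv2.imwrite("pics/r3.png",a)
E
```

```text
[ 0.52639956 -0.15355353  0.06167898] 0.05612407868028036
[224.53529244 270.44837575]
[219.08597568 250.37339846]
```

View pics/r3.png

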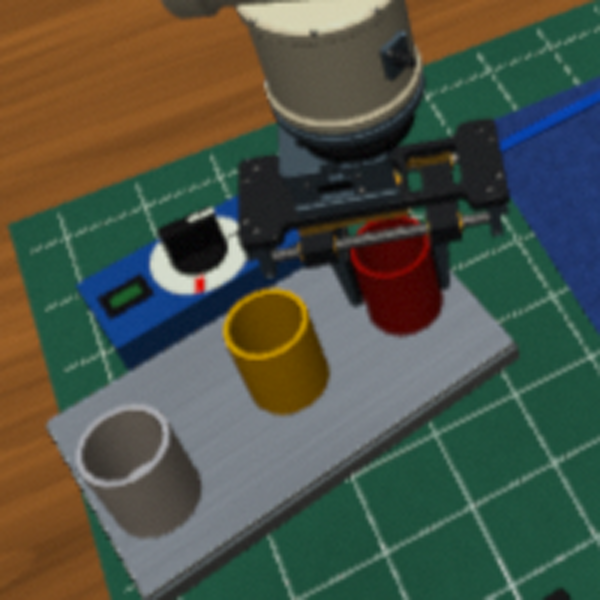

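Emit:
{"api": "jog_arm", "payload": {"travel": [[0.5,0,0],[1.2,0,0],[1.9,0,0],[2.6,0,0],[3.3,0,0],[4,0,0],[4.6,0,0],[5.1,0,0],[5.4,0,0],[5.6,0,0]], "twist": [0,0,0,0,0,0,0,0,0,0]}}

```text
time: 56.8
tool_pos: [0.5265, -0.1536, 0.0566]
tcp_rot: [0.234, 1.557, -0.236]
ft_force: [-4.1, 0.5, 10.9]
gripper_width: 0.0563
```

Emit:
{"api": "jog_arm", "payload": {"travel": [[0,0,0],[0,0,0],[0,0,0],[0,0,0],[0,0,0],[0,0,0],[0,0,0],[0,0,0],[0,0,0],[0,0,0]], "twist": [0,0,0,0,0,0,0,0,0,0], "fingers": 0.85}}

```text
time: 57.8
tool_pos: [0.5265, -0.1536, 0.0566]
tcp_rot: [0.234, 1.557, -0.236]
ft_force: [-0.1, -0.9, -0.2]
gripper_width: 0.0773
```

Emit:
{"api": "jog_arm", "payload": {"travel": [[-5,0,0],[-15,0,0],[-27,0,0],[-40,0,0],[-53,0,0],[-66,0,0],[-80,0,0],[-93,0,0],[-105,0,0],[-110,0,0]], "twist": [0,0,0,0,0,0,0,0,0,0]}}

```text
time: 58.8
tool_pos: [0.5269, -0.1536, 0.1684]
tcp_rot: [0.233, 1.555, -0.236]
ft_force: [0.3, 0.8, -1.6]
gripper_width: 0.0771
```

```bash
python3 - <<'E'
from rig import r,optics
from h import *
st=r.observe();s=optics.capture("scene");t=optics.capture("top");print(st["tool_pos"],st["qpos"].round(2))
M=R.from_euler("z",10,degrees=True).as_matrix();O=np.array([.544,-.254,0])
# dial ring (white disc) centre, and red mark centroid
f=s["frame"].astype(int)
for nm,c in(("scene",s),("top",t)):
    f=c["frame"].astype(int)
    q=proj(c,O+M@[-.1225,0,.055]).astype(int); x0,y0=q-25; w=f[y0:y0+50,x0:x0+50]
    red=(w[...,0]>150)&(w[...,1]<90)&(w[...,2]<90); ys,xs=np.nonzero(red)
    if len(xs): print(nm,"red",len(xs),onz(c,xs.mean()+x0,ys.mean()+y0,.055))
    g=c["frame"][:,:,0]
    for rad in(.028,.030,.032,.034,.036): print(nm,rad,np.round(fitcircles(c,g,(.4235,-.2745),[(rad,.055)],.01),4))
cam=cv2.resize(s["frame"][180:340,90:270,::-1],None,fx=4,fy=3.75,interpolation=2);cv2.imwrite("pics/k2.png",cam)
E
```

```text
[ 0.52688339 -0.15361845  0.16844034] [-0.39  0.44  1.59 -0.    1.11 -1.66]
scene red 10 [ 0.4496763  -0.28453054  0.055     ]
scene 0.028 [16.2144  0.4145 -0.2695]
scene 0.03 [16.5112  0.4167 -0.2683]
scene 0.032 [15.6846  0.4215 -0.2685]
scene 0.034 [16.8759  0.4245 -0.2763]
scene 0.036 [19.1836  0.4225 -0.2763]
top red 3 [ 0.45144032 -0.28423718  0.055     ]
top 0.028 [11.1139  0.4315 -0.2828]
top 0.03 [10.6139  0.4302 -0.2758]
top 0.032 [10.5705  0.4278 -0.2755]
top 0.034 [10.4674  0.4252 -0.275 ]
top 0.036 [10.5761  0.4228 -0.2778]
```

View pics/k2.png

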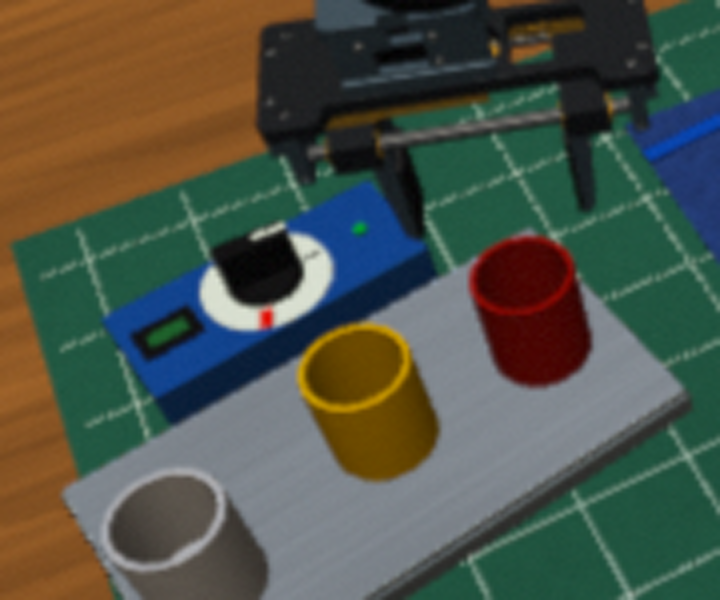

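```bash
python3 - <<'E'
from rig import r,optics
from h import *
st=r.observe();s=optics.capture("scene");t=optics.capture("top")
a=onz(s,161.2,240.3,.095);b=onz(s,152.5,243.2,.095);print(a,b,np.degrees(np.arctan2(*(a-b)[1::-1])))
for ang in(90,100,110):
    d=np.array([np.cos(np.radians(ang)),np.sin(np.radians(ang)),0]);print(ang,proj(s,np.array([.4235,-.2755,.095])+.022*d),proj(s,np.array([.4235,-.2755,.095])-.021*d))
# white pixels on bar top
w=s["frame"][232:252,140:175].astype(int)
Rm=R.from_rotvec(st["tcp_rot"]).as_matrix();print("jaw",np.degrees(np.arctan2(Rm[1,1],Rm[0,1])),go(st,[.4235,-.2755,.168]))
# knob axis: dark pixels
print(proj(t,[.4235,-.2755,.095]),proj(t,[.4235,-.2755,.055]))
cv2.imwrite("pics/k3.png",np.hstack([cv2.resize(s["frame"][225:270,135:180,::-1],None,fx=8,fy=8,interpolation=2),cv2.resize(t["frame"][208:253,408:453,::-1],None,fx=8,fy=8,interpolation=2)]))
E
```

```text
[ 0.42263035 -0.2544095   0.095     ] [ 0.42091885 -0.27368556  0.095     ] 84.92607481265895
90 [161.70822765 240.40000648] [142.59245471 248.10302887]
100 [161.07650925 239.31843953] [143.16548519 249.17555479]
110 [160.17559628 238.39115714] [144.01307644 250.10281564]
jaw 72.87322130524328 [  -0.5 -146.9  -62.7]
[435.01169453 227.81007461] [430.70791329 227.90486258]
```

View pics/k3.png

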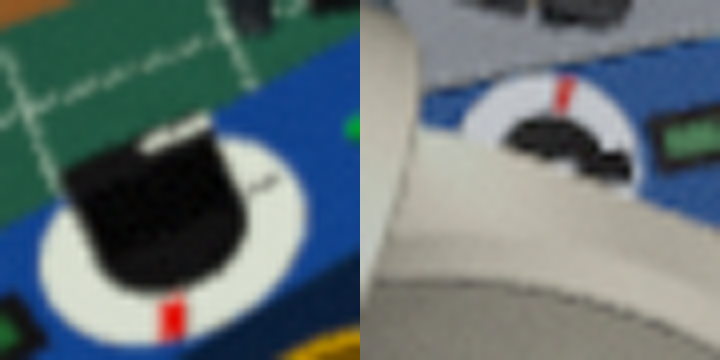

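Emit:
{"api": "jog_arm", "payload": {"travel": [[0,-8,-3],[0,-22,-9],[0,-38,-16],[0,-54,-23],[0,-70,-30],[0,-88,-37],[0,-105,-45],[0,-122,-52],[0,-138,-59],[0,-147,-62.7]], "twist": [0.13,0.26,0.39,0.52,0.65,0.78,0.91,1.04,1.17,1.3], "fingers": 0.5}}

```text
time: 60.0
tool_pos: [0.4219, -0.276, 0.1658]
tcp_rot: [1.234, 1.193, -1.235]
ft_force: [0.3, 0.2, 0.6]
gripper_width: 0.0457
```

```bash
python3 - <<'E'
from rig import r,optics
from h import *
st=r.observe();s=optics.capture("scene");t=optics.capture("top")
Rm=R.from_rotvec(st["tcp_rot"]).as_matrix();print(st["tool_pos"],st["gripper_width"],"jaw",np.degrees(np.arctan2(Rm[1,1],Rm[0,1])),go(st,[.4235,-.2755,.069]),st["qpos"].round(2))
C=np.array([.4235,-.2755,.055])
for ang in(-10,-15,-20,-25,-30):
    d=.03*np.array([np.cos(np.radians(ang)),np.sin(np.radians(ang)),0]);print(ang,(proj(s,C+d)-proj(s,C)).round(2),(proj(t,C+d)-proj(t,C)).round(2))
for m,c,px in((" mark s",s,(156.5,264.5)),("mark t",t,(433.5,219.5)),("cs",s,(156.6,255)),("ct",t,(431.5,228.1)),("tick s",s,(168.1,248.1))): print(m,onz(c,*px,.055))
E
```

```text
[ 0.42185862 -0.27595317  0.16579547] 0.04573874280821856 jaw -1.9607983493247916 [96.8  1.7 -0.6] [-0.7   0.38  1.7  -0.    1.06 -0.66]
-10 [ 1.39 10.04] [ 1.16 -9.39]
-15 [ 0.2  10.33] [ 1.97 -9.23]
-20 [-0.99 10.55] [ 2.76 -8.99]
-25 [-2.18 10.68] [ 3.54 -8.69]
-30 [-3.35 10.73] [ 4.28 -8.32]
 mark s [ 0.45002273 -0.28394328  0.055     ]
mark t [ 0.44983248 -0.285756    0.055     ]
cs [ 0.42367618 -0.27625938  0.055     ]
ct [ 0.42284079 -0.27799547  0.055     ]
tick s [ 0.41751693 -0.24731917  0.055     ]
```

Emit:
{"api": "jog_arm", "payload": {"travel": [[6,1.4,0.5],[18,1.4,0.5],[32,1.4,0.5],[46,1.4,0.5],[60,1.4,0.5],[72,1.4,0.5],[82,1.4,0.5],[90,1.4,0.5],[94,1.4,0.5],[96.5,1.4,0.5]], "twist": [0,0,0,0,0,0,0,0,0,0]}}

```text
time: 61.1
tool_pos: [0.4235, -0.2764, 0.0691]
tcp_rot: [1.232, 1.194, -1.233]
ft_force: [0.6, 0.2, 0.5]
gripper_width: 0.0455
```

Emit:
{"api": "jog_arm", "payload": {"travel": [[0,0,0],[0,0,0],[0,0,0],[0,0,0],[0,0,0],[0,0,0],[0,0,0],[0,0,0],[0,0,0],[0,0,0]], "twist": [0,0,0,0,0,0,0,0,0,0], "fingers": 0, "grip_force": 12}}

```text
time: 62.1
tool_pos: [0.421, -0.276, 0.0692]
tcp_rot: [1.23, 1.198, -1.235]
ft_force: [-19.9, -5.5, 13.6]
gripper_width: 0.0143
```

```bash
cat > jaw.py <<'E'
from rig import r
from h import *
st=r.observe();Rm=R.from_rotvec(st["tcp_rot"]).as_matrix();j=np.degrees(np.arctan2(Rm[1,1],Rm[0,1]));print(st["time"],st["tool_pos"],st["ft_force"],st["torque"],st["gripper_width"],"jaw",j,"twist needed",np.radians((j+107)%360))
E
python3 jaw.py
```

```text
62.1 [ 0.42098025 -0.27604092  0.0691961 ] [-19.94025958  -5.45400391  13.614992  ] [-1.03301859  3.78990911  0.04716199] 0.014269102174062557 jaw -1.7568415953549064 twist needed 1.8368396293589997
```

Emit:
{"api": "jog_arm", "payload": {"travel": [[0,0,0],[0,0,0],[0,0,0],[0,0,0],[0,0,0],[0,0,0],[0,0,0],[0,0,0],[0,0,0],[0,0,0]], "twist": [0,0,0,0,0,0,0,0,0,0]}}

```text
time: 63.1
tool_pos: [0.4208, -0.2761, 0.0693]
tcp_rot: [1.229, 1.199, -1.235]
ft_force: [-5.4, -1.5, 4.1]
gripper_width: 0.0139
```

Emit:
{"api": "jog_arm", "payload": {"travel": [[0,0,0],[0,0,0],[0,0,0],[0,0,0],[0,0,0],[0,0,0],[0,0,0],[0,0,0],[0,0,0],[0,0,0]], "twist": [0,0,0,0,0,0,0,0,0,0]}}

```text
time: 64.1
tool_pos: [0.4208, -0.2761, 0.0693]
tcp_rot: [1.229, 1.199, -1.235]
ft_force: [-4.8, -1.4, 2.7]
gripper_width: 0.0141
```

```bash
python3 jaw.py
```

```text
64.1 [ 0.42076462 -0.2760772   0.06931513] [-4.78025107 -1.37443861  2.70198987] [-0.42189656  0.73580067 -0.02160026] 0.014122178203830453 jaw -1.7448029071942894 twist needed 1.8370497441050233
```

Emit:
{"api": "jog_arm", "payload": {"travel": [[0,0,0],[0,0,0],[0,0,0],[0,0,0],[0,0,0],[0,0,0],[0,0,0],[0,0,0],[0,0,0],[0,0,0]], "twist": [0.08,0.18,0.28,0.38,0.48,0.58,0.68,0.78,0.86,0.9]}}

```text
time: 65.1
tool_pos: [0.4213, -0.2763, 0.0693]
tcp_rot: [1.852, 0.613, -1.86]
ft_force: [-1.3, -1.5, 0.3]
gripper_width: 0.014
```

```bash
python3 jaw.py
```

```text
65.1 [ 0.42127318 -0.27634308  0.06933517] [-1.27850397 -1.49167288  0.32125224] [-0.51788831  0.14811508  0.04267791] 0.014002276794222172 jaw -53.500783936446624 twist needed 0.9337374675448463
```

Emit:
{"api": "jog_arm", "payload": {"travel": [[0,0,0],[0,0,0],[0,0,0],[0,0,0],[0,0,0],[0,0,0],[0,0,0],[0,0,0],[0,0,0],[0,0,0]], "twist": [0.08,0.18,0.28,0.38,0.5,0.62,0.74,0.84,0.9,0.92]}}

```text
time: 66.1
tool_pos: [0.4215, -0.2769, 0.0694]
tcp_rot: [-2.065, 0.299, 2.073]
ft_force: [-5.4, -6.7, -1.0]
gripper_width: 0.0139
```

```bash
python3 jaw.py
```

```text
66.1 [ 0.42145385 -0.27690189  0.06935043] [-5.44346398 -6.71671253 -0.96096073] [-1.1623526   0.93095535  0.05872182] 0.013898492429350361 jaw -106.34278758557775 twist needed 0.011470520516649678
```

Emit:
{"api": "jog_arm", "payload": {"travel": [[0,0,0],[0,0,0],[0,0,0],[0,0,0],[0,0,0],[0,0,0],[0,0,0],[0,0,0],[0,0,0],[0,0,0]], "twist": [0,0,0,0,0,0,0,0,0,0]}}

```text
time: 67.1
tool_pos: [0.4215, -0.2769, 0.0693]
tcp_rot: [-2.065, 0.299, 2.073]
ft_force: [-3.8, -1.8, 0.5]
gripper_width: 0.0141
```

Emit:
{"api": "jog_arm", "payload": {"travel": [[0,0,0],[0,0,0],[0,0,0],[0,0,0],[0,0,0],[0,0,0],[0,0,0],[0,0,0],[0,0,0],[0,0,0]], "twist": [0,0,0,0,0,0,0,0,0,0], "fingers": 0.5}}

```text
time: 68.1
tool_pos: [0.4214, -0.2769, 0.0693]
tcp_rot: [-2.065, 0.299, 2.073]
ft_force: [-0.6, -0.4, -1.0]
gripper_width: 0.0457
```

Emit:
{"api": "jog_arm", "payload": {"travel": [[-5,0,0],[-20,0,0],[-40,0,0],[-65,0,0],[-90,0,0],[-115,0,0],[-140,0,0],[-160,0,0],[-175,0,0],[-180,0,0]], "twist": [0,0,0,0,0,0,0,0,0,0]}}

```text
time: 69.1
tool_pos: [0.4226, -0.2771, 0.2511]
tcp_rot: [-2.068, 0.3, 2.072]
ft_force: [1.0, -0.5, -0.1]
gripper_width: 0.0457
```

```bash
python3 jaw.py; python3 - <<'E'
from rig import r,optics
from h import *
s=optics.capture("scene");t=optics.capture("top")
C=np.array([.4208,-.2765,0])
for ang in(-6,-16,-26):
    d=np.array([np.cos(np.radians(ang)),np.sin(np.radians(ang)),0]);print(ang,"pointer",proj(s,C+.022*d+[0,0,.095]),"tail",proj(s,C-.021*d+[0,0,.095]),"mark",proj(s,C+.03*d+[0,0,.055]))
a=cv2.resize(s["frame"][120:380,70:450,::-1],None,fx=1.15,fy=1.15,interpolation=2)
b=cv2.resize(s["frame"][225:275,135:180,::-1],None,fx=7.6,fy=7.6,interpolation=2)
W=np.zeros((400,a.shape[1]+b.shape[1],3),np.uint8);W[:a.shape[0],:a.shape[1]]=a;W[:b.shape[0],a.shape[1]:]=b;print(a.shape);cv2.imwrite("pics/fin.png",W)
E
```

```text
69.1 [ 0.42258201 -0.27706053  0.25108265] [ 0.97737943 -0.54998021 -0.110236  ] [-0.09721393  0.15446642 -0.02332974] 0.04569029586365759 jaw -106.32469926761583 twist needed 0.011786221221232913
-6 pointer [152.90150143 250.82607698] tail [149.69262452 237.03080727] mark [158.45911719 263.89578942]
-16 pointer [151.11242705 251.29154508] tail [151.35050132 236.61360346] mark [156.09076047 264.53210153]
-26 pointer [149.32432668 251.52214377] tail [153.00251858 236.40795522] mark [153.71918001 264.84803181]
(299, 437, 3)
```

View pics/fin.png

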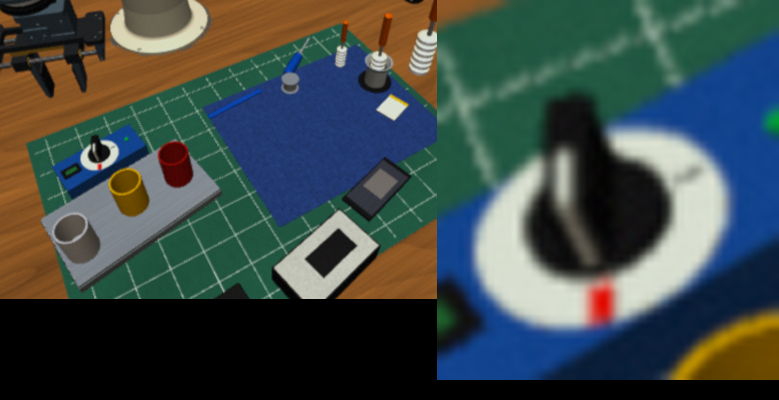

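```bash
python3 -c "
from rig import r
print(r.close_job())"
```

```text
the job is handed in; nothing more can be done
None
```

The job is done and handed in, with the robot's clock at about 69 s of the 210 s allowed.

- **Brushing:** All three cups were there. I brushed white, then yellow, then red, each down, up to the mouth and down again. Every push to the bottom showed floor contact of about 14–28 N. The brush is standing in its holder again.
- **Cups:** All three are upright on the plate, about 100 mm apart, and touched down at about 6–11 N. After the last move the picture showed them still in place and the other things on the bench where they were. I saw no cup get knocked aside.
- **Knob:** I turned it only after the cups were down. The wrist pose puts the pointer at about -16° in the world frame. My estimates of the mark from the two cameras were -16° to -17°, and in the last picture the white line runs into the red mark. I would expect the error to be a few degrees at most.

Some checks disagreed:
- **Cup positions:** The two cameras differed by up to 6 mm, so I set the brush against each cup mouth in the scene image instead.
- **Red cup:** It measured 56–57 mm in the grip rather than 58 mm and sat about 4 mm off centre. It stayed upright and has ample margin on the plate.
- **Knob axis:** It was about 2.5 mm from my estimate and pushed the wrist with about 20 N on closing. I relaxed that before turning and used the corrected axis to aim at the mark.

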